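Close the metering valve on a crowded valve bank

TASK

On the sloped bank of four valves, the one whose bar handle stands on a broad ribbed drum has been left open. Turn its bar clockwise, taking new grips as needed, until the bar picks up the stiffer drum beneath it and has carried the drum all the way home to its solid stop, then let go. Do not touch the handles of the other three valves, and leave the jar, the beaker and the vial standing where they are.

Things in the scene. Friction and masses are not known exactly. Their poses are not given: they have to be found in the camera images.
- bank: Aluminium base rail, 116 x 388 x 8 mm, fixed to the table, carrying four grey valve blocks side by side at 92 mm pitch, in an order that varies. Origin: centre of its underside; x points from front to back, away from the robot; y along the row, to the left.
- block_m: Block of the valve to be closed; all four are alike: 100 deep x 88 wide, 30 mm high in front, 70 mm at the back, fixed on the rail. Origin: centre of its underside, axes as the rail's. Its top slopes down to the front at 22 degrees; the valve axis leaves the slope's centre (50 mm up) square to it, leaning 22 degrees from the vertical to -x.
- meter_grip (a point): Centre of the bar handle to be turned: black bar 68 long x 16 thick x 40 mm high; the point lies on the valve axis, 20 mm above its underside and 20 mm below its top. x along the bar, y across it, z outwards along the valve axis (22 degrees from vertical). The bar's underside is 4 mm above the drum; the drum (54 mm across, 14 mm high, ribbed rim) stands on the block's slope.
- meter_bar (a joint): Angle of that bar relative to the drum under it, rad; grows anticlockwise (looking onto the slope from outside), range 0 to 4.4, starts 2.6 to 4.0. Light friction (0.06 N m), stays where it is left. At 0 the bar has picked up the drum (peg against pin) and turns on clockwise only together with the drum.
- drum (a joint): Angle of the drum on its block, rad; grows anticlockwise, range 0 to 0.5; starts 0.2 to 0.45. Stiff (0.35 N m friction), stays where it is left. 0 is the solid stop, where the drum's rib lies against the index lug.
- drum_rib (a point): Top of the outer end of the small dark steel rib (6 mm wide) on the drum's rim, 35 mm from the valve axis, 13 mm above the slope.
- index_lug (a point): Top of the small fixed steel lug (6 mm wide) on the slope, 36 mm from the valve axis on its lower (near) side, 16 mm above the slope. At the stop the rib lies beside it, 0.21 rad (7 mm) anticlockwise of it.
- bar_a: Handle of a neighbouring valve, not to be touched: an equal bar 68 x 16 x 40 mm on a slim 18 mm stem with no drum. Origin: on its axis at its underside, 18 mm above the slope; x along the bar, z outwards along its axis. It turns very easily and may stand at any angle from along the slope to along the row.
- bar_b: As bar_a, another neighbouring valve's handle.
- bar_c: As bar_a, another neighbouring valve's handle.
- jar: Bystander: screw jar, 45 mm across, 56 mm high, loose, beside the bank's right end; origin at the centre of its underside.
- beaker: Bystander: small glass beaker, 47 mm across, 60 mm high, loose, to the right of the jar; origin at the centre of its underside.
- vial: Bystander: glass vial with white cap, 29 mm across, 75 mm high, loose, behind the bank; origin at the centre of its underside.

How it is judged (in metres and radians):
At the end, for the whole second after the job is handed in: The bar is turned clockwise to within 0.06 rad of its contact with the drum and the drum to within 0.05 rad of its solid stop, and both stay there with the bar released; jar, beaker and vial stand upright where they stood (within 15 mm) (value of joint meter_bar below 0.06 rad and value of joint drum below 0.05 rad and angle between each of jar, beaker, vial's own z axis and vertical below 0.2 rad); the robot touches nothing.
It fails at once if another valve's handle is touched (over 1 N) (contact force between any of bar_a, bar_b, bar_c and anything else above 1 N).
It fails at once if the jar, beaker or vial is moved by more than 15 mm (distance of any of jar, beaker, vial from where it was at the start of the episode above 0.015 m).
It also fails if it takes over 67 s, if anything falls off the work surface, if the arm or the gripper's body presses on something with over 40 N, if the wrist force passes 120 N, or if a joint passes its speed limit or range.

ROBOT

A 7-joint arm with a two-finger parallel gripper is mounted at the origin on a cart in front of the work surface, level with it; the furniture and walls round the work are solid. World frame = base frame: x ahead of the robot, y to its left, z up, the work surface at z = 0. Lengths are in mm, angles in rad, forces in N, time in s.
With the tool pointing down it reaches from about 425 to 825 mm from the base axis. Payload 3.6 kg.
Tool frame: the origin (TCP) lies midway between the tips of the shut fingers; the grasp point (between the pads) lies 19 mm behind it; z points along the fingers, y is the line along which they close (so a half turn about z gives the same grasp; the last joint's range is limited). The gripper opens to 85 mm and grips with 20 to 120 N. Pads are 22 mm wide; open, the fingers measure 114 mm over their backs; the gripper's body (76 mm by 85 mm) begins 54 mm behind the grasp point. The pads swing forward as they close: fully open they stand 13 mm farther back than shut.
Start: joints at [-1.325, 0.615, -0.013, 1.423, 0.008, 1.103, -0.04], TCP at [174.47, 626.117, 231.297] pointing down, gripper open.
Joint ranges: [-3.12, 3.12], [-0.3, 2.06], [-1.34, 1.32], [0.26, 2.42], [-1.36, 4.5], [0.01, 1.98], [-2.84, 2.84]. Speed limits (rad/s): [2.79, 2.79, 3.14, 3.14, 3.14, 3.14, 3.14].

INTERFACE

Orientations are given as a rotation vector (axis times angle).
In Python, from workcell import state, imaging, arm, look_for, masks_of gives the robot as it stands. The module is installed in compiled form; this text tells all that it offers.
- The arm moves only by the tool play_rows, never from a script. Its argument "steps" is a list of rows, each an object with "rotation": the turn, a rotation vector about the tool's x, y, z in rad, a list of three; "travel": the shift along the tool's x, y, z in cm, a list of three; "jaw": the closure, from 0 (fully open) to 1 (shut). A call has 1 to 20 rows; each row shifts and turns the commanded pose from where the row before left it, along the tool's axes as they then stand; what a row does not reach is not made up. A row lasts 1/12 s, in which the tool goes at most 41.7 mm and 7.16 degrees, less where a joint would pass 70% of its speed; a pose out of reach is approached as far as the arm can. A call with a gripper value outside its range is refused whole. The fingers move at their own pace and stop on an object; "grip_force" is the grip in N (left out, the last holds). Time passes only in rows, so rows that do not move let the fingers close. It gives the time, the measured TCP pose, the force, the opening and the grip force at its end, in the units of the state.
- state(): the state, without advancing time (a new reading comes with each control period).
- imaging.capture(name): name is "scene" or "side" or "wrist"; returns (picture, depth): 480x640x3 uint8, red, green, blue; 480x640 float32, mm along the optical axis (not along the pixel's ray), 0 where there is no reading.
- imaging.camera_model(name): a dict with "fovy" (degrees; the focal length in pixels is half the picture's height over the tangent of half this angle, whatever the lens; pixels are square), "cx", "cy" (the principal point, pixels), "rvec" (rotation vector, rad) and "tvec" (3), from world to camera coordinates, as OpenCV has them. Camera axes: x right, y down, z forward; pixel columns grow to the right and rows downward; lengths in mm; the calibration is good to about 2 mm. A picture is of the moment at which its call begins: read the wrist's pose just before it. camera_model takes no time and is no camera call; for the wrist camera it gives the pose at the moment of the call.
- arm.sign_off(): hands the job in; it is judged then, once.
Trained networks look in the newest picture that a camera, given by its name, has taken for a name from the list of things; names that differ only in an ending like _2 or _b are one class to them, and where a whole thing is asked for, a point or a joint stands for the part that bears it (a point fixed in the world has none). Each returns a list of dicts, best first, with "p" (0 to 1); they miss things now and then, are a little off and sometimes report something else, mostly with a low value. They report only what shows in the picture. A call takes as long as a camera call.
- look_for(camera, query): "centre" ([column, row] in pixels, amid what is visible of it).
- masks_of(camera, query): "region" (480x640 bool, what is visible of it) and "centre" ([column, row] in pixels, amid what is visible of it).
The state is a dict: "t": time; "joint_positions": joint angles; "qd": joint speeds; "joint_efforts": joint torques, N m; "ee_pos": TCP position; "tool_rot": TCP orientation; "wrist_force": force on the tool from outside, world axes, zero at the start; "moment": the same for the moment, N m; "grip_width": finger opening in mm; "grasp_force": force on a finger pad.
Only numpy, scipy, OpenCV 4.12 (cv2) and the standard library are available. Lean on these libraries where they do the work, as an engineer would, in place of code of your own. Each camera call takes 0.05 s, during which the arm holds its last target. There are 200 camera calls.

## Working session

There is one attempt and no reset: what is moved stays moved. The work goes in short steps, Python scripts to look and compute and a tool call to move; the robot and the scene stay as the last step left them, time stands still between calls to the robot, and variables do not carry over. Pictures are saved under pics/ and viewed, at most 10 in all, crops included, and the job is handed in when it is done.

Besides the shell and the picture viewer there is one more tool, called after "Emit:" as a command line: name --argument value ..., lists and objects as JSON in quotes. play_rows: Moves the arm, as the interface text tells. Its arguments: {"type":"object","properties":{"steps":{"type":"array"},"grip_force":{"type":"number"}},"required":["steps"]}

```bash
mkdir -p pics; cat > h.py <<'E'
import numpy as np, cv2
from scipy.spatial.transform import Rotation as R
from workcell import state, imaging, arm, look_for, masks_of
def cam(n):
    m=imaging.camera_model(n); f=240/np.tan(np.radians(m['fovy'])/2)
    return f,m['cx'],m['cy'],R.from_rotvec(np.ravel(m['rvec'])).as_matrix(),np.ravel(m['tvec'])
def cloud(n,d):
    f,cx,cy,Rm,t=cam(n); v,u=np.mgrid[:480,:640]
    P=np.stack([(u-cx)/f*d,(v-cy)/f*d,d],-1)
    return (P-t)@Rm
def proj(n,p):
    f,cx,cy,Rm,t=cam(n); c=Rm@np.asarray(p,float)+t
    return np.array([cx+f*c[0]/c[2],cy+f*c[1]/c[2]])
E
python3 - <<'E'
from h import *
s=state(); print(s)
for n in('scene','side'):
    p,d=imaging.capture(n); cv2.imwrite(f'pics/{n}0.png',p[...,::-1]); W=cloud(n,d)
    m=imaging.camera_model(n);print(n,m)
    for q in('meter_grip','block_m','drum_rib','index_lug','bar_a','jar','beaker','vial','drum','bank'):
        for r in masks_of(n,q)[:4]:
            g=r['region']&(d>0)
            print(q,round(r['p'],2),np.round(r['centre']),g.sum(),np.round(np.median(W[g],0)) if g.any() else '')
E
```

```text
{'t': 0.0, 'joint_positions': array([-1.32548076,  0.61594594, -0.01263932,  1.42491333,  0.00810917,
        1.10341607, -0.04040861]), 'qd': array([ 0.0001427 , -0.00120162,  0.00063933, -0.00019003,  0.00024967,
       -0.0005787 ,  0.00016025]), 'joint_efforts': array([-3.67960420e-04, -4.69212878e+01,  2.59221252e-01, -1.71031809e+01,
        9.98142088e-03,  9.77821124e-03, -6.78293432e-06]), 'ee_pos': array([174.28583904, 625.39188623, 230.1159757 ]), 'tool_rot': array([-0.4254837 , -3.11231809,  0.00410347]), 'wrist_force': array([ 0.86649582,  0.43269209, -0.98633799]), 'moment': array([ 0.0336935 , -0.03377406, -0.01490881]), 'grasp_force': 0.0, 'grip_width': 85.62476038391145}
scene {'fovy': 42.91162003008985, 'cx': 328.0803758866094, 'cy': 250.69421784965027, 'rvec': array([ 1.93394205, -0.56609994,  0.34417761]), 'tvec': array([-434.90152427,  224.70330192,  904.85487557])}
meter_grip 0.57 [288. 243.] 703 [496. 114.  96.]
block_m 0.86 [288. 259.] 1955 [489. 112.  63.]
drum_rib 0.86 [291. 247.] 1006 [500. 113.  86.]
index_lug 0.6 [288. 262.] 2100 [488. 112.  61.]
bar_a 0.
[... 519 characters left out ...]
5961641,  975.88984914])}
meter_grip 0.76 [284. 226.] 673 [492. 117.  97.]
block_m 0.66 [278. 242.] 1832 [484. 115.  66.]
drum_rib 0.67 [283. 228.] 889 [495. 116.  89.]
index_lug 0.65 [284. 238.] 1909 [486. 115.  66.]
bar_a 0.89 [259. 211.] 509 [476. 207.  99.]
bar_a 0.82 [310. 241.] 295 [502.   7. 108.]
bar_a 0.77 [236. 200.] 293 [457. 285. 102.]
jar 0.72 [346. 284.] 661 [536. -73.  43.]
jar 0.46 [286. 240.] 1787 [485. 115.  66.]
beaker 0.83 [361. 306.] 973 [ 520. -164.   42.]
vial 0.46 [315. 224.] 138 [591. 163.  70.]
drum 0.8 [284. 229.] 970 [495. 116.  87.]
drum 0.42 [317. 226.] 147 [591. 164.  71.]
bank 0.69 [274. 273.] 920 [461.  83.   9.]
bank 0.59 [362. 304.] 1007 [ 521. -163.   41.]
```

```bash
python3 - <<'E'
from h import *
p=cv2.imread('pics/scene0.png'); q=cv2.imread('pics/side0.png')
a=cv2.resize(p[190:340,200:420],(800,545),interpolation=cv2.INTER_CUBIC)
cv2.imwrite('pics/a.png',a)
for n in('scene','side'):
    _,d=imaging.capture(n);W=cloud(n,d)
    def bar(q):
        return [r for r in masks_of(n,q)]
    for q in('bar_a','meter_grip'):
        for r in masks_of(n,q)[:3]:
            g=cv2.erode(r['region'].astype(np.uint8),np.ones((3,3)))>0; P=W[g&(d>0)]
            P=P[np.abs(P-np.median(P,0)).max(1)<50]
            print(n,q,r['p'],np.round(np.percentile(P,[2,50,98],axis=0)).tolist())
    # slope plane: block points
    g=(d>0); P=W[g].reshape(-1,3)
    P=P[(P[:,0]>400)&(P[:,0]<600)&(P[:,1]>-60)&(P[:,1]<360)&(P[:,2]>25)&(P[:,2]<75)]
    best=None;rng=np.random.default_rng(0)
    for i in range(3000):
        a=P[rng.choice(len(P),3,False)];nn=np.cross(a[1]-a[0],a[2]-a[0]);l=np.linalg.norm(nn)
        if l<500:continue
        nn/=l;nn*=np.sign(nn[2])
        if abs(np.degrees(np.arccos(nn[2]))-22)>4: continue
        k=np.abs((P-a[0])@nn)<2.5
        if best is None or k.sum()>best.sum():best=k
    Q=P[best];c=Q.mean(0);nn=np.linalg.svd(Q-c)[2][2] if len(Q)<4000 else np.linalg.eigh(np.cov(Q.T))[1][:,0]
    nn*=np.sign(nn[2]);print(len(P),best.sum(),c,nn,'tilt',np.degrees(np.arccos(nn[2])),'yaw',np.degrees(np.arctan2(-nn[1],-nn[0])))
E
```

```text
scene bar_a 0.9 [[495.0, -5.0, 74.0], [505.0, 6.0, 106.0], [517.0, 53.0, 117.0]]
scene bar_a 0.9 [[450.0, 196.0, 72.0], [480.0, 204.0, 96.0], [510.0, 211.0, 119.0]]
scene bar_a 0.62 [[448.0, 267.0, 74.0], [460.0, 279.0, 102.0], [478.0, 323.0, 117.0]]
scene meter_grip 0.56 [[464.0, 109.0, 68.0], [494.0, 114.0, 95.0], [524.0, 121.0, 118.0]]
5048 2902 [496.90704146 126.71432481  50.46468693] [-0.38983493 -0.06695603  0.91844739] tilt 23.29985338120567 yaw 9.745737400703426
side bar_a 0.78 [[442.0, 269.0, 77.0], [455.0, 280.0, 104.0], [473.0, 319.0, 119.0]]
side bar_a 0.73 [[462.0, 98.0, 60.0], [496.0, 116.0, 89.0], [523.0, 123.0, 121.0]]
side bar_a 0.72 [[491.0, -3.0, 77.0], [501.0, 4.0, 108.0], [511.0, 52.0, 118.0]]
side meter_grip 0.74 [[525.0, -83.0, 7.0], [535.0, -74.0, 42.0], [557.0, -53.0, 59.0]]
side meter_grip 0.6 [[461.0, 111.0, 73.0], [491.0, 116.0, 98.0], [522.0, 122.0, 122.0]]
4259 2326 [489.57920928 122.15676306  51.93957881] [-0.39134478 -0.07046513  0.91754233] tilt 23.430608347926583 yaw 10.207245540014606
```

View pics/a.png

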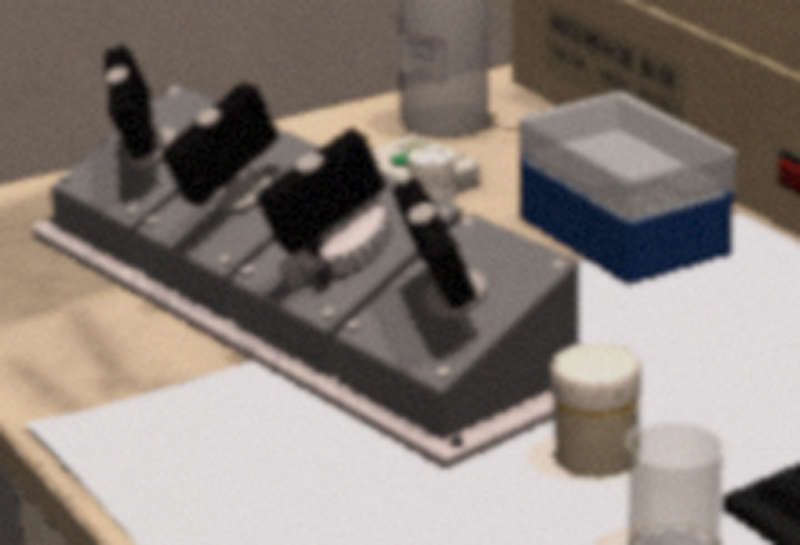

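```bash
cat >> h.py <<'E'
YAW=np.radians(10.); TILT=np.radians(22)
bx=np.array([np.cos(YAW),np.sin(YAW),0]); by=np.array([-np.sin(YAW),np.cos(YAW),0])
nv=np.array([-np.sin(TILT)*bx[0],-np.sin(TILT)*bx[1],np.cos(TILT)])
sx=np.cross(by,nv)   # up-slope
def tool(phi):  # tool y at angle phi (anticlockwise seen from outside) from by
    y=np.cos(phi)*by-np.sin(phi)*sx; z=-nv
    return np.stack([np.cross(y,z),y,z],1)
def go(p,Rt):
    s=state(); R0=R.from_rotvec(s['tool_rot']).as_matrix(); d=np.asarray(p)-s['ee_pos']
    print('t',s['t'],'ee',s['ee_pos'].round(1),'j',s['joint_positions'].round(2),'w',s['grip_width'])
    print('travel cm in current axes',(R0.T@d/10).round(2),'in target axes',(Rt.T@d/10).round(2),'rot(tool)',R.from_matrix(R0.T@Rt).as_rotvec().round(3))
E
python3 - <<'E'
from h import *
G=np.array([493,121,93.]); go(G+150*nv,tool(0))
print('jaw travel', )
E
```

```text
t 1.4 ee [174.5 626.1 231.3] j [-1.33  0.61 -0.01  1.42  0.01  1.1  -0.04] w 85.23156489445965
travel cm in current axes [-39.17 -42.53  -0.08] in target axes [-15.77 -55.28   6.29] rot(tool) [-0.086 -0.378 -0.441]
jaw travel
```

Emit:
play_rows --steps '[{"travel":[-2.0,-2.13,0],"rotation":[0,0,0],"jaw":0},{"travel":[-2.0,-2.13,0],"rotation":[0,0,0],"jaw":0},{"travel":[-2.0,-2.13,0],"rotation":[0,0,0],"jaw":0},{"travel":[-2.0,-2.13,0],"rotation":[0,0,0],"jaw":0},{"travel":[-2.0,-2.13,0],"rotation":[0,0,0],"jaw":0},{"travel":[-2.0,-2.13,0],"rotation":[0,0,0],"jaw":0},{"travel":[-2.0,-2.13,0],"rotation":[0,0,0],"jaw":0},{"travel":[-2.0,-2.13,0],"rotation":[0,0,0],"jaw":0},{"travel":[-2.0,-2.13,0],"rotation":[0,0,0],"jaw":0},{"travel":[-2.0,-2.13,0],"rotation":[0,0,0],"jaw":0},{"travel":[-2.0,-2.13,0],"rotation":[0,0,0],"jaw":0},{"travel":[-2.0,-2.13,0],"rotation":[0,0,0],"jaw":0},{"travel":[-2.0,-2.13,0],"rotation":[0,0,0],"jaw":0},{"travel":[-2.0,-2.13,0],"rotation":[0,0,0],"jaw":0},{"travel":[-2.0,-2.13,0],"rotation":[0,0,0],"jaw":0},{"travel":[-2.0,-2.13,0],"rotation":[0,0,0],"jaw":0},{"travel":[-2.0,-2.13,0],"rotation":[0,0,0],"jaw":0},{"travel":[-2.0,-2.13,0],"rotation":[0,0,0],"jaw":0},{"travel":[-2.0,-2.13,0],"rotation":[0,0,0],"jaw":0},{"travel":[-1.17,-2.06,0],"rotation":[0,0,0],"jaw":0}]'

```text
t: 3.07
ee_pos: [439.5, 109.3, 231.7]
tool_rot: [0.428, 3.11, 0.0]
wrist_force: [-0.3, -0.4, 0.2]
grip_width: 85.3
grasp_force: 0.0
```

Emit:
play_rows --steps '[{"travel":[0,0,0],"rotation":[-0.0086,-0.0378,-0.0441],"jaw":0.3},{"travel":[0,0,0],"rotation":[-0.0086,-0.0378,-0.0441],"jaw":0.3},{"travel":[0,0,0],"rotation":[-0.0086,-0.0378,-0.0441],"jaw":0.3},{"travel":[0,0,0],"rotation":[-0.0086,-0.0378,-0.0441],"jaw":0.3},{"travel":[0,0,0],"rotation":[-0.0086,-0.0378,-0.0441],"jaw":0.3},{"travel":[0,0,0],"rotation":[-0.0086,-0.0378,-0.0441],"jaw":0.3},{"travel":[0,0,0],"rotation":[-0.0086,-0.0378,-0.0441],"jaw":0.3},{"travel":[0,0,0],"rotation":[-0.0086,-0.0378,-0.0441],"jaw":0.3},{"travel":[0,0,0],"rotation":[-0.0086,-0.0378,-0.0441],"jaw":0.3},{"travel":[0,0,0],"rotation":[-0.0086,-0.0378,-0.0441],"jaw":0.3},{"travel":[0,0,0],"rotation":[0,0,0],"jaw":0.3},{"travel":[0,0,0],"rotation":[0,0,0],"jaw":0.3}]'

```text
t: 4.07
ee_pos: [437.4, 111.1, 231.5]
tool_rot: [-0.239, 2.748, 0.047]
wrist_force: [-0.6, 1.2, 0.9]
grip_width: 60.0
grasp_force: 0.0
```

```bash
python3 - <<'E'
from h import *
G=np.array([493,121,93.]); go(G+150*nv,tool(0))
p,d=imaging.capture('wrist'); cv2.imwrite('pics/w1.png',p[...,::-1]); np.save('d1.npy',d); W=cloud('wrist',d)
np.save('W1.npy',W); print(imaging.camera_model('wrist'))
for q in('meter_grip','drum_rib','bar_a'):
    for r in masks_of('wrist',q)[:3]:
        g=r['region']&(d>0);P=W[g]; print(q,round(r['p'],2),np.round(r['centre']),g.sum(),np.round(np.median(P,0)) if len(P) else '')
    for r in look_for('wrist',q)[:2]: print('look',q,r)
E
```

```text
t 4.0667 ee [437.4 111.1 231.5] j [-0.38  0.17  0.05  2.26  0.15  0.33  1.27] w 59.99303401325375
travel cm in current axes [-0.05  0.01 -0.05] in target axes [-0.05  0.01 -0.05] rot(tool) [ 0.    -0.    -0.001]
{'fovy': 71.31030493430762, 'cx': 317.32452189959366, 'cy': 238.91675711671942, 'rvec': array([-1.65911341, -1.97614165, -0.74232926]), 'tvec': array([ -33.48006767, -458.5798851 ,   41.94566612])}
meter_grip 0.57 [317. 223.] 1646 [484. 120. 110.]
look meter_grip {'centre': [318.3, 222.2], 'p': 0.74}
look meter_grip {'centre': [345.2, 276.7], 'p': 0.67}
drum_rib 0.64 [317. 219.] 2928 [496. 119.  82.]
look drum_rib {'centre': [316.4, 220.3], 'p': 0.74}
bar_a 0.85 [520. 226.] 1933 [457. 292. 110.]
bar_a 0.75 [419. 226.] 2149 [472. 207. 107.]
bar_a 0.62 [218. 224.] 2339 [504.  32. 109.]
look bar_a {'centre': [520.2, 228.8], 'p': 0.98}
look bar_a {'centre': [213.9, 228.2], 'p': 0.7}
```

View pics/w1.png

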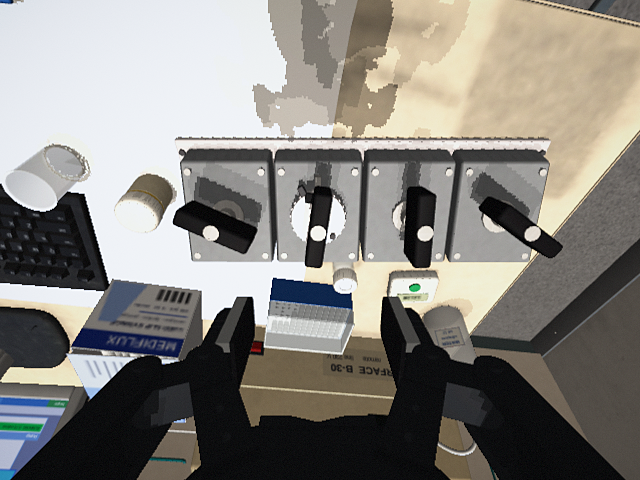

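```bash
python3 - <<'E'
from h import *
W=np.load('W1.npy');d=np.load('d1.npy')
v,u=np.mgrid[:480,:640]
# slope plane fit from blocks
B=(u>185)&(u<545)&(v>152)&(v<258)&(d>0)
P=W[B]; 
k=np.abs((P-np.array([493,121,58]))@nv)<8
for i in range(6):
    Q=P[k];c=Q.mean(0);n=np.linalg.eigh(np.cov(Q.T))[1][:,0];n*=np.sign(n[2]);k=np.abs((P-c)@n)<2
print('slope n',n,'tilt',np.degrees(np.arccos(n[2])),'yaw',np.degrees(np.arctan2(-n[1],-n[0])),'off vs nominal', (c-np.array([493,121,58]))@nv,k.sum())
G0=np.array([493,121,58.])
M=np.stack([sx,by,nv])
C=(W-G0)@M.T
for name,u0,u1 in(('m',298,335),('left',400,440),('right',170,262)):
    m=(u>u0)&(u<u1)&(v>180)&(v<275)&(d>0)
    q=C[m]; q=q[(q[:,2]>30)&(q[:,2]<75)]
    print(name,'heights',np.percentile(q[:,2],[5,50,95]).round(1))
    t=q[q[:,2]>np.percentile(q[:,2],90)-6]
    h=t[:,2].mean()
    r=cv2.minAreaRect(t[:,:2].astype(np.float32)); print(r,h,len(t))
# caps (bright centre spot)
p=cv2.imread('pics/w1.png')
for x,y in((318,233),(425,233),(210,233),(501+0,213)):
    w=p[y-12:y+13,x-12:x+13].min(2)>170
    yy,xx=np.nonzero(w); print((x,y),xx.mean()+x-12,yy.mean()+y-12,np.median(C[y-12:y+13,x-12:x+13][w],0).round(1))
E
```

```text
slope n [-0.39135572 -0.0670653   0.91779243] tilt 23.394545418998483 yaw 9.72412870915714 off vs nominal -5.541441463459064 23077
m heights [45.5 52.7 54.3]
((16.760028839111328, 0.15099334716796875), (16.033411026000977, 67.61978912353516), 81.97725677490234) 52.659621832778285 1375
left heights [34.2 52.1 54. ]
((16.629602432250977, 92.10733032226562), (67.65447998046875, 16.895431518554688), 1.6631319522857666) 52.35027437748063 1422
right heights [33.4 52.3 54.2]
((16.40432357788086, -91.729248046875), (68.11167907714844, 15.921897888183594), 64.85100555419922) 52.636666061405336 1444
(318, 233) 319.3545150501672 232.81270903010034 [20.5  1.1 53.4]
(425, 233) 425.7960199004975 233.1044776119403 [18.1 92.3 53.5]
(210, 233) 210.2 233.1948717948718 [ 17.4 -92.1  54. ]
(501, 213) 490.7142857142857 222.64285714285714 [ 24.9 176.1  -1.3]
```

```bash
cat >> h.py <<'E'
AX=np.array([493,121,58.])+16.6*sx+0.2*by
E
python3 - <<'E'
from h import *
go(AX+17*nv,tool(-0.14))
E
```

```text
t 4.4167 ee [438.  111.4 231.4] j [-0.38  0.17  0.05  2.26  0.15  0.33  1.27] w 59.773361910072914
travel cm in current axes [-3.300e-01  1.000e-02  1.647e+01] in target axes [-0.34  0.06 16.47] rot(tool) [0.    0.001 0.14 ]
```

Emit:
play_rows --steps '[{"travel":[-0.17,0.02,0],"rotation":[0,0,0.07],"jaw":0.45},{"travel":[-0.17,0.02,0],"rotation":[0,0,0.07],"jaw":0.45},{"travel":[0,0,1.5],"rotation":[0,0,0],"jaw":0.45},{"travel":[0,0,1.5],"rotation":[0,0,0],"jaw":0.45},{"travel":[0,0,1.5],"rotation":[0,0,0],"jaw":0.45},{"travel":[0,0,1.5],"rotation":[0,0,0],"jaw":0.45},{"travel":[0,0,1.5],"rotation":[0,0,0],"jaw":0.45},{"travel":[0,0,1.5],"rotation":[0,0,0],"jaw":0.45},{"travel":[0,0,1.0],"rotation":[0,0,0],"jaw":0.45},{"travel":[0,0,1.0],"rotation":[0,0,0],"jaw":0.45},{"travel":[0,0,0],"rotation":[0,0,0],"jaw":0.45},{"travel":[0,0,0],"rotation":[0,0,0],"jaw":0.45}]'

```text
t: 5.42
ee_pos: [481.3, 119.3, 130.2]
tool_rot: [-0.048, 2.761, 0.084]
wrist_force: [-0.5, 0.6, 0.1]
grip_width: 46.8
grasp_force: 0.0
```

```bash
python3 - <<'E'
from h import *
go(AX+17*nv,tool(-0.14))
p,d=imaging.capture('wrist'); W=cloud('wrist',d); cv2.imwrite('pics/w2.png',p[...,::-1])
C=(W-AX)@np.stack([sx,by,nv]).T
m=(d>0)&(C[...,2]>44)&(C[...,2]<60)&(np.hypot(C[...,0],C[...,1])<42)&(p.max(2)<90)
q=C[m];print(len(q),cv2.minAreaRect(q[:,:2].astype(np.float32)),np.percentile(q[:,2],[10,50,90]))
E
```

```text
t 5.4167 ee [481.3 119.3 130.2] j [-0.4   0.44  0.11  2.3   0.15  0.03  1.15] w 46.785859293740984
travel cm in current axes [-0.06 -0.01  5.44] in target axes [-0.05 -0.01  5.44] rot(tool) [-0.    -0.001  0.   ]
2769 ((-0.7255687713623047, -0.16813278198242188), (15.731842994689941, 67.41897583007812), 81.96868896484375) [51.62449421 53.14995748 54.02266225]
```

View pics/w2.png

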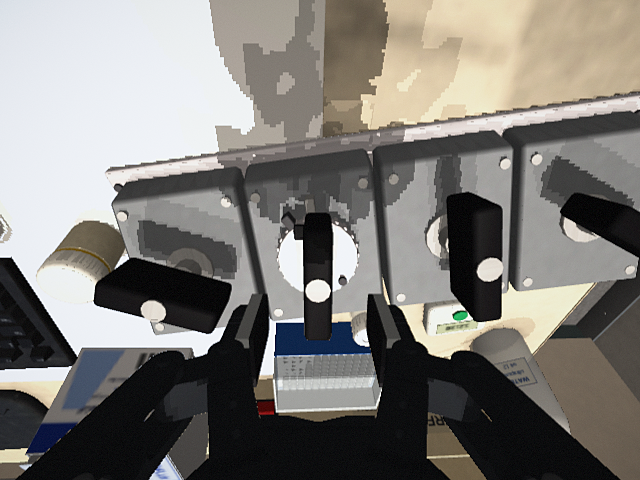

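Emit:
play_rows --steps '[{"travel":[-0.05,0,0.7],"rotation":[0,0,0],"jaw":0.45},{"travel":[0,0,0.7],"rotation":[0,0,0],"jaw":0.45},{"travel":[0,0,0.6],"rotation":[0,0,0],"jaw":0.45},{"travel":[0,0,0],"rotation":[0,0,0],"jaw":0.45}]'

```text
t: 5.8
ee_pos: [492.2, 121.6, 116.4]
tool_rot: [-0.048, 2.767, 0.083]
wrist_force: [0.2, -0.6, -0.8]
grip_width: 47.0
grasp_force: 0.0
```

```bash
python3 - <<'E'
from h import *
go(AX+17*nv,tool(-0.14))
E
```

```text
t 5.8 ee [492.2 121.6 116.4] j [-0.39  0.48  0.1   2.28  0.19  0.01  1.11] w 47.03624391562641
travel cm in current axes [ 0.43 -0.11  3.74] in target axes [ 0.45 -0.12  3.74] rot(tool) [-0.001 -0.006  0.   ]
```

```bash
cat > kin.py <<'E'
from h import *
from itertools import product
from scipy.optimize import least_squares
D=[([-1.32548076,0.61594594,-0.01263932,1.42491333,0.00810917,1.10341607,-0.04040861],[174.28583904,625.39188623,230.1159757],[-0.4254837,-3.11231809,0.00410347]),
 ([-0.38,0.17,0.05,2.26,0.15,0.33,1.27],[437.4,111.1,231.5],[-0.239,2.748,0.047]),
 ([-0.4,0.44,0.11,2.3,0.15,0.03,1.15],[481.3,119.3,130.2],[-0.048,2.761,0.084])]
s=state(); D.append((s['joint_positions'],s['ee_pos'],s['tool_rot']))
Z=lambda a:R.from_euler('z',a); Y=lambda a:R.from_euler('y',a)
def fk(q,sg,p):
    H,L1,L2,L3,a,b,c=p
    A=Z(sg[0]*q[0]+c)*Y(q[1]); pos=np.array([0,0,H])+A.apply([0,0,L1])
    A=A*Z(sg[1]*q[2]); pos=pos+A.apply([a,0,0]); A=A*Y(q[3]); pos=pos+A.apply([b,0,L2])
    A=A*Z(sg[2]*q[4])*Y(q[5])*Z(sg[3]*q[6]); return pos+A.apply([0,0,L3]),A
if __name__=='__main__':
  out=[]
  for sg in product((1,-1),repeat=4):
    As=[fk(q,sg,[0]*7)[1] for q,_,_ in D]
    # tool = A*Z(k): consistent k?
    k=[(A.inv()*R.from_rotvec(r)).as_rotvec() for A,(_,_,r) in zip(As,D)]
    k=np.array(k);out.append((np.abs(np.sin((k-k[0])/2)).max(),sg,k.round(2).tolist()))
  out.sort(key=lambda o:o[0])
  for o in out[:2]: print(o)
  for o in out[:2]:
    sg=o[1]
    f=lambda p:np.concatenate([(fk(q,sg,p)[0]-x) for q,x,_ in D]+[[.02*p[4],.02*p[5],.02*(p[1]-p[2])]])
    r=least_squares(f,[330,350,350,250,0,0,0]);print(sg,r.x.round(2),r.fun.round(1))
E
python3 kin.py
```

```text
(np.float64(0.004964643107635735), (-1, -1, -1, -1), [[-0.0, 0.0, 1.57], [-0.0, 0.01, 1.56], [0.0, -0.01, 1.57], [-0.0, 0.0, 1.57]])
(np.float64(0.08565939939623433), (-1, 1, -1, -1), [[-0.01, 0.01, 1.55], [0.04, 0.04, 1.65], [0.16, 0.08, 1.72], [0.15, 0.09, 1.7]])
(-1, -1, -1, -1) [ 2.9454e+02  5.7231e+02  3.8523e+02  3.5955e+02 -2.2770e+01  1.1950e+01
 -4.0000e-02] [ 2.5 -0.8  0.   0.3  2.3 -1.2 -2.  -0.  -1.   1.2  1.3  2.1 -0.5  0.2
  3.7]
(-1, 1, -1, -1) [-1.6033e+02  4.5831e+02  2.2919e+02 -9.1470e+01  1.4517e+02 -1.2592e+02
 -1.4000e-01] [ 71.4 -29.2  -0.3 -24.2  12.4  28.8 -10.5  43.9 -13.4  -8.6  37.  -15.1
   2.9  -2.5   4.6]
```

```bash
cat > plan.py <<'E'
from kin import *
SG=(-1,-1,-1,-1); f0=lambda p:np.concatenate([(fk(q,SG,p)[0]-x) for q,x,_ in D]+[[.02*p[4],.02*p[5],.02*(p[1]-p[2])]])
PR=np.array([294.54,572.31,385.23,359.55,-22.77,11.95,-.04])
PR=least_squares(f0,PR).x
LO=np.array([-3.12,-.3,-1.34,.26,-1.36,.01,-2.84]);HI=np.array([3.12,2.06,1.32,2.42,4.5,1.98,2.84])
K=R.from_euler('z',np.pi/2)
def FK(q): x,A=fk(q,SG,PR); return x,(A*K)
def IK(x,Rt,seed,reg=.02):
    Rt=R.from_matrix(Rt) if not isinstance(Rt,R) else Rt
    def f(q):
        X,A=FK(q); return np.concatenate([(X-x)/5,(Rt.inv()*A).as_rotvec()*60,reg*(q-seed)])
    r=least_squares(f,np.clip(seed,LO+1e-3,HI-1e-3),bounds=(LO,HI)); return r.x,np.abs(r.fun[:6]).max()
def tilted(phi,e): # extra lean e away from vertical (tool points further up-slope)
    return R.from_rotvec(-e*by)*R.from_matrix(tool(phi))
E
python3 - <<'E'
from plan import *
q0=state()['joint_positions'];print(PR.round(1),q0.round(3),FK(q0)[0].round(1))
for h in(17,40,60,80,120):
  for e in(0,.1,.2):
    for nm,phi,sd in(('flip',-.14+np.pi,[q0[0],q0[1],q0[2],q0[3],3.3,.1,1.1]),):
      q,er=IK(AX+h*nv,tilted(phi,e),np.array(sd));print(h,e,nm,q.round(2),round(er,2))
for q3 in(-1,-.6,.6,1):
  q,er=IK(AX+17*nv,tool(-.14),np.array([q0[0]+q3,.5,q3,2.2,0,.2,1.1]),1e-4);print('elbow',q3,q.round(2),er)
E
```

```text
[294.5 572.3 385.2 359.6 -22.8  12.   -0. ] [-0.39   0.477  0.102  2.277  0.188  0.014  1.11 ] [493.4 122.9 118.5]
17 0 flip [-0.37  0.57  0.1   2.3   3.34  0.11  1.14] 0.0
17 0.1 flip [-0.42  0.6   0.17  2.39  3.31  0.33  1.17] 0.0
17 0.2 flip [-0.44  0.62  0.19  2.42  3.26  0.44  1.2 ] 2.29
40 0 flip [-0.36  0.52  0.09  2.3   3.35  0.06  1.14] 0.0
40 0.1 flip [-0.43  0.54  0.17  2.4   3.31  0.27  1.17] 0.0
40 0.2 flip [-0.45  0.56  0.19  2.42  3.27  0.37  1.2 ] 2.47
60 0 flip [-0.36  0.47  0.08  2.3   3.73  0.01  0.76] 0.0
60 0.1 flip [-0.43  0.48  0.17  2.4   3.32  0.22  1.16] 0.0
60 0.2 flip [-0.47  0.5   0.21  2.42  3.29  0.31  1.18] 2.5
80 0 flip [-0.38  0.42  0.1   2.32  4.5   0.01 -0.01] 1.05
80 0.1 flip [-0.43  0.43  0.17  2.39  3.32  0.16  1.16] 0.0
80 0.2 flip [-0.48  0.44  0.21  2.42  3.29  0.25  1.18] 2.42
120 0 flip [-0.4   0.34  0.12  2.37  4.5   0.01 -0.01] 3.6
120 0.1 flip [-0.44  0.32  0.16  2.38  3.34  0.03  1.14] 0.0
120 0.2 flip [-0.51  0.32  0.24  2.42  3.3   0.15  1.18] 1.92
elbow -1 [ 0.08  0.64 -0.59  2.3   1.86  0.4  -0.5 ] 5.483950417328742e-07
elbow -0.6 [-0.06  0.6  -0.36  2.3   2.01  0.27 -0.66] 2.2938041865927516e-07
elbow 0.6 [-0.35  0.56  0.08  2.24 -1.36  0.01  2.71] 2.584541348441783
elbow 1 [-0.35  0.56  0.08  2.24 -1.36  0.01  2.71] 2.584540831139932
```

```bash
python3 - <<'E'
from plan import *
q0=state()['joint_positions']
go(AX+100*nv,tool(-.14))
qa,e=IK(AX+100*nv,tool(-.14),q0);print('qa',qa.round(3),e)
M=np.stack([sx,by,nv])
N=26
for i in range(0,N+1,2):
    q=qa.copy();q[4]+=3.13*i/N;x,A=FK(q);print(i,(M@(x-AX)).round(0),(M@A.as_matrix()[:,2]).round(2))
q1=qa.copy();q1[4]+=3.13/N
x0,A0=FK(qa);x1,A1=FK(q1)
print('row travel cm',A0.inv().apply(x1-x0).round(3)/10,'rot',(A0.inv()*A1).as_rotvec().round(4))
E
```

```text
t 5.8 ee [492.2 121.6 116.4] j [-0.39  0.48  0.1   2.28  0.19  0.01  1.11] w 47.03624391562641
travel cm in current axes [ 0.48 -0.12 -4.56] in target axes [ 0.45 -0.12 -4.56] rot(tool) [-0.001 -0.006  0.   ]
qa [-0.337  0.366  0.04   2.294  0.197  0.102  1.147] 2.4782495050383606e-06
0 [ -0.   0. 100.] [ 0. -0. -1.]
2 [  3.  -8. 100.] [ 0.01 -0.02 -1.  ]
4 [  9. -15. 100.] [ 0.02 -0.04 -1.  ]
6 [ 15. -21. 101.] [ 0.04 -0.06 -1.  ]
8 [ 23. -24. 102.] [ 0.06 -0.07 -1.  ]
10 [ 32. -26. 102.] [ 0.09 -0.07 -0.99]
12 [ 41. -26. 103.] [ 0.11 -0.07 -0.99]
14 [ 49. -23. 104.] [ 0.14 -0.07 -0.99]
16 [ 57. -19. 105.] [ 0.16 -0.05 -0.99]
18 [ 63. -13. 106.] [ 0.17 -0.04 -0.98]
20 [ 68.  -6. 106.] [ 0.19 -0.02 -0.98]
22 [ 70.   3. 107.] [ 0.2   0.01 -0.98]
24 [ 71.  11. 107.] [ 0.2   0.03 -0.98]
26 [ 70.  20. 107.] [ 0.19  0.06 -0.98]
row travel cm [-0.2042 -0.3888 -0.0027] rot [ 0.0111 -0.005  -0.1198]
```

Emit:
play_rows --steps '[{"travel":[0,0,-1.1],"rotation":[0,0,0],"jaw":0.45},{"travel":[0.2,-0.06,-1.2],"rotation":[0,-0.006,0],"jaw":0.45},{"travel":[0.25,-0.06,-1.2],"rotation":[0,0,0],"jaw":0.45},{"travel":[0,0,-1.06],"rotation":[0,0,0],"jaw":0.45},{"travel":[0,0,0],"rotation":[0,0,0],"jaw":0.45}]'

```text
t: 6.22
ee_pos: [470.5, 117.1, 158.8]
tool_rot: [-0.047, 2.759, 0.084]
wrist_force: [0.6, -0.8, 0.5]
grip_width: 47.1
grasp_force: 0.0
```

Emit:
play_rows --steps '[{"travel":[-0.2,-0.39,0],"rotation":[0.011,-0.005,-0.12],"jaw":0.45},{"travel":[-0.2,-0.39,0],"rotation":[0.011,-0.005,-0.12],"jaw":0.45},{"travel":[-0.2,-0.39,0],"rotation":[0.011,-0.005,-0.12],"jaw":0.45},{"travel":[-0.2,-0.39,0],"rotation":[0.011,-0.005,-0.12],"jaw":0.45},{"travel":[-0.2,-0.39,0],"rotation":[0.011,-0.005,-0.12],"jaw":0.45},{"travel":[-0.2,-0.39,0],"rotation":[0.011,-0.005,-0.12],"jaw":0.45}]'

```text
t: 6.72
ee_pos: [488.0, 99.0, 163.4]
tool_rot: [-0.999, 2.54, -0.199]
wrist_force: [0.0, -0.4, 0.0]
grip_width: 46.9
grasp_force: 0.0
```

```bash
python3 - <<'E'
from plan import *
s=state();M=np.stack([sx,by,nv]);print(s['joint_positions'].round(3),(M@(s['ee_pos']-AX)).round(1),(M@R.from_rotvec(s['tool_rot']).as_matrix()[:,2]).round(3))
E
```

```text
[-0.444  0.369  0.172  2.289  0.572  0.086  1.463] [ 14.7 -21.  101. ] [ 0.042 -0.058 -0.997]
```

```bash
cat > sweep.py <<'E'
from plan import *
import sys
s=state();M=np.stack([sx,by,nv]);qa=s['joint_positions']
print(s['t'],qa.round(3),(M@(s['ee_pos']-AX)).round(1),(M@R.from_rotvec(s['tool_rot']).as_matrix()[:,2]).round(3))
dq=np.array(eval(sys.argv[1]))
x0,A0=FK(qa);q=qa+dq;x1,A1=FK(q)
print('row',(A0.inv().apply(x1-x0)/10).round(3),(A0.inv()*A1).as_rotvec().round(4))
for n in(4,8,16):
    x,A=FK(qa+n*dq);print(n,(M@(x-FK(qa)[0]+s['ee_pos']-AX)).round(0))
E
python3 sweep.py "[0,0,0,0,.12,0.005,-.01]"; python3 sweep.py "[0,0,0,0,.12,0,0]"
```

```text
6.7167 [-0.444  0.369  0.172  2.289  0.572  0.086  1.463] [ 14.7 -21.  101. ] [ 0.042 -0.058 -0.997]
row [ 0.113 -0.403 -0.002] [ 0.0111  0.0038 -0.1095]
4 [ 23. -36. 103.]
8 [ 41. -47. 106.]
16 [ 88. -33. 113.]
6.7167 [-0.444  0.369  0.172  2.289  0.572  0.086  1.463] [ 14.7 -21.  101. ] [ 0.042 -0.058 -0.997]
row [-0.061 -0.362 -0.002] [ 0.0102 -0.0011 -0.1196]
4 [ 26. -30. 102.]
8 [ 40. -33. 104.]
16 [ 65. -18. 106.]
```

Emit:
play_rows --steps '[{"travel":[0.11,-0.4,0],"rotation":[0.011,0.004,-0.11],"jaw":0.45},{"travel":[0.11,-0.4,0],"rotation":[0.011,0.004,-0.11],"jaw":0.45},{"travel":[0.11,-0.4,0],"rotation":[0.011,0.004,-0.11],"jaw":0.45},{"travel":[0.11,-0.4,0],"rotation":[0.011,0.004,-0.11],"jaw":0.45},{"travel":[0.11,-0.4,0],"rotation":[0.011,0.004,-0.11],"jaw":0.45}]'

```text
t: 7.13
ee_pos: [499.7, 83.3, 169.0]
tool_rot: [-1.657, 2.204, -0.428]
wrist_force: [0.7, 0.1, 0.7]
grip_width: 46.7
grasp_force: 0.0
```

```bash
python3 sweep.py "[0,0,0,0,.12,0.002,-.03]"; python3 sweep.py "[0,0,0,0,.12,0,0]"
```

```text
7.1333 [-0.501  0.374  0.257  2.287  0.872  0.081  1.722] [ 25.  -38.5 102.9] [ 0.07  -0.108 -0.992]
row [ 0.1   -0.331 -0.002] [ 0.0094  0.0033 -0.0896]
4 [ 37. -46. 105.]
8 [ 52. -47. 107.]
16 [ 78. -26. 109.]
7.1333 [-0.501  0.374  0.257  2.287  0.872  0.081  1.722] [ 25.  -38.5 102.9] [ 0.07  -0.108 -0.992]
row [ 0.03  -0.333 -0.002] [ 0.0096  0.0015 -0.1196]
4 [ 37. -43. 105.]
8 [ 50. -42. 106.]
16 [ 68. -23. 107.]
```

```bash
cat > sim.py <<'E'
from plan import *
M=np.stack([sx,by,nv])
def jac(q):
    J=np.zeros((6,7));x0,A0=FK(q)
    for i in range(7):
        e=q.copy();e[i]+=1e-5;x,A=FK(e);J[:3,i]=(x-x0)/1e-5/1000;J[3:,i]=(A*A0.inv()).as_rotvec()/1e-5
    return J
def step(q,x,A,lam=1e-2,n=10):
    for _ in range(n):
        X,B=FK(q);e=np.concatenate([(x-X)/1000,(A*B.inv()).as_rotvec()])
        J=jac(q);q=np.clip(q+J.T@np.linalg.solve(J@J.T+lam**2*np.eye(6),e),LO,HI)
    return q
def f_slope(q):
    q=q.copy();q[5]=0;return (M@FK(q)[1].as_matrix()[:,2]).round(3)
if __name__=='__main__':
    q=state()['joint_positions'];print('f',f_slope(q))
    x0,A0=FK(q)
    for h,e,dphi in((100,.2,0),(100,.3,0),(100,.3,-1.),(100,.3,.6)):
        qq=q.copy();xg=AX+h*nv+40*sx;
        # keep current spin + dphi
        z=(M@A0.as_matrix()[:,2]);phi=np.arctan2(*(M@A0.as_matrix()[:,1])[[0,1]]*np.array([-1,1]))
        Ag=tilted(phi+dphi,e);rv=(A0.inv()*Ag).as_rotvec();N=14
        for i in range(N):
            qq=step(qq,x0+(xg-x0)*(i+1)/N,A0*R.from_rotvec(rv*(i+1)/N))
            if i%5==4 or i==N-1:print(h,e,dphi,i,qq.round(2),'f',f_slope(qq))
E
python3 sim.py
```

```text
f [ 0.113 -0.058 -0.992]
100 0.2 0 4 [-0.6   0.39  0.39  2.32  0.89  0.01  1.7 ] f [ 0.087 -0.119 -0.989]
100 0.2 0 9 [-0.7   0.4   0.53  2.35  0.94  0.01  1.65] f [ 0.07  -0.182 -0.981]
100 0.2 0 13 [-0.82  0.41  0.7   2.37  1.02  0.01  1.57] f [ 0.066 -0.25  -0.966]
100 0.3 0 4 [-0.73  0.4   0.58  2.35  0.92  0.01  1.67] f [ 0.069 -0.203 -0.977]
100 0.3 0 9 [-0.99  0.45  0.94  2.41  1.04  0.01  1.55] f [ 0.061 -0.36  -0.931]
100 0.3 0 13 [-1.56  0.94  1.32  2.34  1.69  0.01  1.04] f [ 0.327 -0.602 -0.728]
100 0.3 -1.0 4 [-0.55  0.38  0.37  2.34  0.72  0.01  1.53] f [ 0.068 -0.118 -0.991]
100 0.3 -1.0 9 [-0.64  0.38  0.48  2.4   0.58  0.01  1.31] f [ 0.017 -0.162 -0.987]
100 0.3 -1.0 13 [-0.75  0.39  0.58  2.42  0.46  0.01  1.11] f [ 0.012 -0.197 -0.98 ]
100 0.3 0.6 4 [-0.85  0.43  0.72  2.35  1.05  0.01  1.75] f [ 0.076 -0.265 -0.961]
100 0.3 0.6 9 [-0.03  0.42 -0.43  2.42  2.29  0.43  0.69] f [-0.078  0.229 -0.97 ]
100 0.3 0.6 13 [ 0.03  0.45 -0.51  2.42  2.48  0.52  0.69] f [-0.1    0.267 -0.958]
```

```bash
cat > sim2.py <<'E'
from sim import *
def pose(a,b,phi): # tool axis tilt a toward sx, b toward by in slope coords, spin phi
    return R.from_rotvec(np.cross(-nv,a*sx+b*by))*R.from_matrix(tool(phi))
def curphi(A): return np.arctan2(-(M@A.as_matrix()[:,1])[0],(M@A.as_matrix()[:,1])[1])
def run(q,wps,show=True,lam=1e-2):
    x,A=FK(q)
    for (off,a,b,phi) in wps:
        xg=AX+np.array(off)@M;Ag=pose(a,b,phi);rv=(A.inv()*Ag).as_rotvec();N=int(np.ceil(max(np.linalg.norm(rv)/.11,np.linalg.norm(xg-x)/25)))
        for i in range(N): q=step(q,x+(xg-x)*(i+1)/N,A*R.from_rotvec(rv*(i+1)/N),lam,4)
        x,A=xg,Ag
        X,B=FK(q)
        if show:print(off,a,b,round(phi,2),N,q.round(2),'err',np.linalg.norm(X-x).round(1),np.linalg.norm((A.inv()*B).as_rotvec()).round(3),'f',f_slope(q))
    return q
if __name__=='__main__':
    q=state()['joint_positions'];phi=curphi(FK(q)[1]);print('phi',phi)
    P=np.pi-.14
    for b1 in(-.25,-.4):
        for a1 in (.1,.25):
            print('---',b1,a1)
            run(q,[((25,-80,105),.07,b1,phi),((30,-40,100),a1,b1,(phi+P)/2),((10,-20,100),a1,b1/2,P),((0,0,70),.05,-.05,P),((0,0,17),0,0,P),((0,0,17),0,0,P-1.5),((0,0,17),0,0,P-3),((0,0,17),0,0,P-4.5)])
E
python3 sim2.py
```

```text
phi 1.1069217524766175
--- -0.25 0.1
(25, -80, 105) 0.07 -0.25 1.11 2 [-0.71  0.43  0.55  2.29  0.94  0.06  1.66] err 0.0 0.0 f [ 0.101 -0.198 -0.975]
(30, -40, 100) 0.1 -0.25 2.05 9 [-0.82  0.45  0.56  2.29  1.37  0.08  2.08] err 0.0 0.0 f [ 0.101 -0.165 -0.981]
(10, -20, 100) 0.1 -0.125 3.0 9 [-0.61  0.39  0.32  2.35  2.24  0.08  2.19] err 0.0 0.0 f [ 0.042 -0.07  -0.997]
(0, 0, 70) 0.05 -0.05 3.0 2 [-0.41  0.44  0.07  2.34  2.31  0.1   2.13] err 0.0 0.0 f [-0.029  0.017 -0.999]
(0, 0, 17) 0 0 3.0 3 [-0.21  0.57 -0.13  2.3   2.39  0.15  2.1 ] err 0.0 0.0 f [-0.12   0.095 -0.988]
(0, 0, 17) 0 0 1.5 14 [ 0.02  0.61 -0.49  2.3   1.91  0.34  1.09] err 0.0 0.0 f [-0.135  0.306 -0.943]
(0, 0, 17) 0 0 0.0 14 [ 0.19  0.69 -0.78  2.3   1.78  0.53 -0.29] err 0.0 0.0 f [-0.144  0.488 -0.861]
(0, 0, 17) 0 0 -1.5 14 [ 0.28  0.76 -0.96  2.3   1.74  0.68 -1.74] err 0.0 0.0 f [-0.148  0.611 -0.778]
--- -0.25 0.25
(25, -80, 105) 0.07 -0.25 1.11 2 [-0.71  0.43  0.55  2.29  0.94  0.06  1.66] err 0.0 0.0 f [ 0.101 -0.198 -0.975]
(30, -40, 100) 0.25 -0.25 2.05 9 [-0.6   0.44  0.2   2.42  2.32  0.41  1.
[... 1726 characters left out ...]
48  2.39  2.07  0.4   1.19] err 0.0 0.0 f [-0.051 -0.139 -0.989]
(10, -20, 100) 0.25 -0.2 3.0 9 [-0.77  0.45  0.42  2.42  2.69  0.36  1.63] err 41.0 0.058 f [-0.051 -0.112 -0.992]
(0, 0, 70) 0.05 -0.05 3.0 3 [-0.49  0.45  0.19  2.34  2.85  0.07  1.59] err 0.0 0.0 f [-0.022 -0.038 -0.999]
(0, 0, 17) 0 0 3.0 3 [-0.3   0.57  0.01  2.3   2.9   0.12  1.59] err 0.0 0.0 f [-0.114  0.018 -0.993]
(0, 0, 17) 0 0 1.5 14 [-0.16  0.58 -0.21  2.3   2.21  0.19  0.78] err 0.0 0.0 f [-0.124  0.142 -0.982]
(0, 0, 17) 0 0 0.0 14 [ 0.08  0.63 -0.59  2.3   1.85  0.4  -0.36] err 0.0 0.0 f [-0.138  0.367 -0.92 ]
(0, 0, 17) 0 0 -1.5 14 [ 0.22  0.71 -0.84  2.3   1.76  0.58 -1.77] err 0.0 0.0 f [-0.146  0.528 -0.837]
```

```bash
cat > next.py <<'E'
from sim2 import *
def nxt(off,a,b,phi,N):
    s=state();A=R.from_rotvec(s['tool_rot']);x=AX+np.array(off)@M;Ag=pose(a,b,phi);d=x-s['ee_pos']
    rv=(A.inv()*Ag).as_rotvec()
    print('t',s['t'],'q',s['joint_positions'].round(2),'slope',(M@(s['ee_pos']-AX)).round(1),'w',s['grip_width'].round(1),'phi',curphi(A).round(3))
    print('N',N,'row rot',(rv/N).round(4),'| travel before rot cm',(A.inv().apply(d)/10).round(2),'after rot',(Ag.inv().apply(d)/10).round(2))
E
python3 - <<'E'
from next import *
q=state()['joint_positions'];phi=1.107;P=np.pi-.14
for o in((25,-60,105),(20,-40,100)):
  run(q,[(o,.07,-.25,phi),(o,.1,-.25,(phi+P)/2),(o,.1,-.12,P),((0,0,70),.05,-.05,P),((0,0,17),0,0,P)])
nxt((25,-60,105),.07,-.25,phi,2)
E
```

```text
(25, -60, 105) 0.07 -0.25 1.11 2 [-0.76  0.43  0.55  2.29  0.92  0.09  1.63] err 0.0 0.0 f [ 0.114 -0.172 -0.979]
(25, -60, 105) 0.1 -0.25 2.05 9 [-0.88  0.46  0.72  2.31  1.44  0.01  2.06] err 9.4 0.027 f [ 0.098 -0.264 -0.96 ]
(25, -60, 105) 0.1 -0.12 3.0 9 [-0.46  0.37  0.28  2.32  2.32  0.03  2.22] err 0.0 0.0 f [ 0.078 -0.097 -0.992]
(0, 0, 70) 0.05 -0.05 3.0 3 [-0.4   0.44  0.07  2.34  2.3   0.1   2.14] err 0.0 0.0 f [-0.029  0.019 -0.999]
(0, 0, 17) 0 0 3.0 3 [-0.21  0.57 -0.13  2.3   2.38  0.16  2.11] err 0.0 0.0 f [-0.12   0.097 -0.988]
(20, -40, 100) 0.07 -0.25 1.11 2 [-0.84  0.45  0.59  2.29  0.91  0.08  1.59] err 0.0 0.0 f [ 0.107 -0.178 -0.978]
(20, -40, 100) 0.1 -0.25 2.05 9 [-0.96  0.5   0.77  2.32  1.42  0.01  2.03] err 15.5 0.045 f [ 0.099 -0.28  -0.955]
(20, -40, 100) 0.1 -0.12 3.0 9 [-0.53  0.39  0.3   2.33  2.35  0.05  2.14] err 0.0 0.0 f [ 0.058 -0.084 -0.995]
(0, 0, 70) 0.05 -0.05 3.0 3 [-0.42  0.44  0.09  2.34  2.36  0.1   2.08] err 0.0 0.0 f [-0.028  0.01  -1.   ]
(0, 0, 17) 0 0 3.0 3 [-0.22  0.57 -0.11  2.3   2.44  0.15  2.05] err 0.0 0.0 f [-0.12   0.086 -0.989]Traceback (most recent call last):
  File "<stdin>", line 5, in <module>
  File "next.py", line 5, in nxt
    print('t',s['t'],'q',s['joint_positions'].round(2),'slope',(M@(s['ee_pos']-AX)).round(1),'w',s['grip_width'].round(1),'phi',curphi(A).round(3))
                                                                                                 ^^^^^^^^^^^^^^^^^^^^^
AttributeError: 'float' object has no attribute 'round'
```

```bash
sed -i "s/s\['grip_width'\].round(1)/round(s['grip_width'],1)/" next.py; python3 - <<'E'
from next import *
q=state()['joint_positions'];P=np.pi-.14
o=(25,-38,103)
run(q,[(o,.1,-.3,1.107),(o,.12,-.3,2.05),(o,.1,-.12,P),((0,0,70),.05,-.05,P),((0,0,17),0,0,P)])
nxt(o,.1,-.3,1.107,2)
nxt(o,.12,-.3,2.05,10)
A=pose(.1,-.3,1.107);print((A.inv()*pose(.12,-.3,2.05)).as_rotvec()/9, (pose(.12,-.3,2.05).inv()*pose(.1,-.12,P)).as_rotvec()/9)
E
```

```text
(25, -38, 103) 0.1 -0.3 1.11 2 [-0.99  0.5   0.75  2.3   0.92  0.06  1.54] err 0.0 0.0 f [ 0.122 -0.246 -0.961]
(25, -38, 103) 0.12 -0.3 2.05 9 [-1.05  0.53  0.85  2.31  1.4   0.01  2.  ] err 9.0 0.026 f [ 0.118 -0.31  -0.943]
(25, -38, 103) 0.1 -0.12 3.0 9 [-0.58  0.38  0.36  2.32  2.36  0.02  2.13] err 0.0 0.0 f [ 0.082 -0.105 -0.991]
(0, 0, 70) 0.05 -0.05 3.0 3 [-0.42  0.44  0.09  2.34  2.37  0.1   2.07] err 0.0 0.0 f [-0.028  0.008 -1.   ]
(0, 0, 17) 0 0 3.0 3 [-0.23  0.57 -0.11  2.3   2.45  0.15  2.04] err 0.0 0.0 f [-0.119  0.084 -0.989]
t 7.1333 q [-0.5   0.37  0.26  2.29  0.87  0.08  1.72] slope [ 25.  -38.5 102.9] w 46.7 phi 1.14
N 2 row rot [0.0552 0.0797 0.012 ] | travel before rot cm [-0.04  0.02 -0.02] after rot [-0.04  0.02 -0.02]
t 7.1333 q [-0.5   0.37  0.26  2.29  0.87  0.08  1.72] slope [ 25.  -38.5 102.9] w 46.7 phi 1.14
N 10 row rot [ 0.0047  0.0199 -0.0915] | travel before rot cm [-0.04  0.02 -0.02] after rot [-0.04 -0.02 -0.02]
[ 2.27161538e-03  3.01201390e-05 -1.04443776e-01] [ 0.01555133 -0.01390658 -0.10457211]
```

Emit:
play_rows --steps '[{"travel":[0,0,0],"rotation":[0.055,0.08,0.012],"jaw":0.45},{"travel":[0,0,0],"rotation":[0.055,0.08,0.012],"jaw":0.45},{"travel":[0,0,0],"rotation":[0.002,0,-0.104],"jaw":0.45},{"travel":[0,0,0],"rotation":[0.002,0,-0.104],"jaw":0.45},{"travel":[0,0,0],"rotation":[0.002,0,-0.104],"jaw":0.45},{"travel":[0,0,0],"rotation":[0.002,0,-0.104],"jaw":0.45},{"travel":[0,0,0],"rotation":[0.002,0,-0.104],"jaw":0.45},{"travel":[0,0,0],"rotation":[0.002,0,-0.104],"jaw":0.45},{"travel":[0,0,0],"rotation":[0.002,0,-0.104],"jaw":0.45},{"travel":[0,0,0],"rotation":[0.002,0,-0.104],"jaw":0.45},{"travel":[0,0,0],"rotation":[0.002,0,-0.104],"jaw":0.45}]'

```text
t: 8.05
ee_pos: [499.0, 83.0, 164.6]
tool_rot: [-2.611, 1.356, -0.783]
wrist_force: [0.2, -0.3, -0.2]
grip_width: 46.9
grasp_force: 0.0
```

```bash
python3 - <<'E'
from next import *
P=np.pi-.14;o=(25,-38,103)
nxt(o,.1,-.12,P,9)
q=state()['joint_positions']; run(q,[(o,.1,-.12,P),((0,0,70),.05,-.05,P),((0,0,17),0,0,P)])
E
```

```text
t 8.05 q [-0.81  0.44  0.57  2.31  1.38  0.07  2.05] slope [ 22.6 -38.7  99.1] w 46.9 phi 2.052
N 9 row rot [ 0.0106 -0.0069 -0.1045] | travel before rot cm [ 0.14 -0.23 -0.37] after rot [ 0.27 -0.06 -0.37]
(25, -38, 103) 0.1 -0.12 3.0 9 [-0.56  0.38  0.34  2.32  2.24  0.03  2.26] err 0.0 0.0 f [ 0.079 -0.098 -0.992]
(0, 0, 70) 0.05 -0.05 3.0 3 [-0.38  0.44  0.04  2.35  2.25  0.11  2.19] err 0.0 0.0 f [-0.033  0.028 -0.999]
(0, 0, 17) 0 0 3.0 3 [-0.2   0.57 -0.15  2.31  2.35  0.17  2.14] err 0.0 0.0 f [-0.125  0.108 -0.986]
```

Tracking the simulation well; continue.

Emit:
play_rows --steps '[{"travel":[0,0,-0.2],"rotation":[0.011,-0.007,-0.1045],"jaw":0.45},{"travel":[0,0,-0.2],"rotation":[0.011,-0.007,-0.1045],"jaw":0.45},{"travel":[0,0,0],"rotation":[0.011,-0.007,-0.1045],"jaw":0.45},{"travel":[0,0,0],"rotation":[0.011,-0.007,-0.1045],"jaw":0.45},{"travel":[0,0,0],"rotation":[0.011,-0.007,-0.1045],"jaw":0.45},{"travel":[0,0,0],"rotation":[0.011,-0.007,-0.1045],"jaw":0.45},{"travel":[0,0,0],"rotation":[0.011,-0.007,-0.1045],"jaw":0.45},{"travel":[0,0,0],"rotation":[0.011,-0.007,-0.1045],"jaw":0.45},{"travel":[0,0,0],"rotation":[0.011,-0.007,-0.1045],"jaw":0.45}]'

```text
t: 8.8
ee_pos: [496.7, 83.3, 167.9]
tool_rot: [3.009, 0.018, 0.762]
wrist_force: [-0.2, 0.1, 0.0]
grip_width: 46.9
grasp_force: 0.0
```

```bash
python3 - <<'E'
from next import *
P=np.pi-.14
nxt((0,0,75),.05,-.05,P,3)
q=state()['joint_positions']; run(q,[((0,0,75),.05,-.05,P),((0,0,17),0,0,P)])
E
```

```text
t 8.8 q [-0.61  0.39  0.39  2.32  2.07  0.02  2.38] slope [ 21.9 -38.  103. ] w 46.9 phi 2.996
N 3 row rot [ 0.0194 -0.0198  0.0001] | travel before rot cm [-2.98 -3.71  2.11] after rot [-2.85 -3.57  2.5 ]
(0, 0, 75) 0.05 -0.05 3.0 3 [-0.39  0.43  0.04  2.34  2.13  0.11  2.31] err 0.0 0.0 f [-0.018  0.032 -0.999]
(0, 0, 17) 0 0 3.0 3 [-0.17  0.57 -0.19  2.3   2.25  0.18  2.24] err 0.0 0.0 f [-0.124  0.13  -0.984]
```

Emit:
play_rows --steps '[{"travel":[-0.73,-0.91,0.57],"rotation":[0.0146,-0.0149,0],"jaw":0.45},{"travel":[-0.73,-0.91,0.57],"rotation":[0.0146,-0.0149,0],"jaw":0.45},{"travel":[-0.73,-0.91,0.57],"rotation":[0.0146,-0.0149,0],"jaw":0.45},{"travel":[-0.73,-0.91,0.57],"rotation":[0.0146,-0.0149,0],"jaw":0.45},{"travel":[0,0,0],"rotation":[0,0,0],"jaw":0.45}]'

```text
t: 9.22
ee_pos: [480.2, 120.0, 132.6]
tool_rot: [-3.047, -0.033, -0.671]
wrist_force: [-0.0, 0.3, -0.1]
grip_width: 46.8
grasp_force: 0.0
```

```bash
python3 - <<'E'
from next import *
P=np.pi-.14
nxt((0,0,55),0.01,-.01,P,2)
nxt((0,0,17),0,0,P,2)
q=state()['joint_positions']; run(q,[((0,0,55),.01,-.01,P),((0,0,17),0,0,P)])
E
```

```text
t 9.2167 q [-0.46  0.43  0.13  2.33  2.08  0.08  2.31] slope [-0.5  1.  74. ] w 46.8 phi 2.997
N 2 row rot [ 0.0161 -0.0214 -0.0018] | travel before rot cm [-0.04  0.02  1.9 ] after rot [0.04 0.08 1.9 ]
t 9.2167 q [-0.46  0.43  0.13  2.33  2.08  0.08  2.31] slope [-0.5  1.  74. ] w 46.8 phi 2.997
N 2 row rot [ 0.0204 -0.0271 -0.0018] | travel before rot cm [-0.24 -0.14  5.69] after rot [0.07 0.1  5.7 ]
(0, 0, 55) 0.01 -0.01 3.0 1 [-0.3   0.48 -0.01  2.31  2.17  0.07  2.31] err 0.0 0.0 f [-0.032  0.04  -0.999]
(0, 0, 17) 0 0 3.0 2 [-0.17  0.58 -0.19  2.3   2.22  0.18  2.27] err 0.0 0.0 f [-0.12   0.133 -0.984]
```

Emit:
play_rows --steps '[{"travel":[0.02,0.05,0.85],"rotation":[0.016,-0.021,-0.002],"jaw":0.45},{"travel":[0.02,0.04,0.85],"rotation":[0.016,-0.021,0],"jaw":0.45},{"travel":[0,0,0.5],"rotation":[0.004,-0.006,0],"jaw":0.45},{"travel":[0,0,0.5],"rotation":[0.004,-0.005,0],"jaw":0.45},{"travel":[0,0,0.5],"rotation":[0,0,0],"jaw":0.45},{"travel":[0,0,0],"rotation":[0,0,0],"jaw":0.45}]'

```text
t: 9.72
ee_pos: [494.5, 118.8, 104.4]
tool_rot: [-3.028, -0.045, -0.589]
wrist_force: [0.6, 0.6, 0.7]
grip_width: 47.4
grasp_force: 0.0
```

```bash
python3 - <<'E'
from next import *
nxt((0,0,17),0,0,np.pi-.14,2)
E
```

```text
t 9.7167 q [-0.31  0.5  -0.01  2.29  2.12  0.07  2.32] slope [ 1.8 -2.6 42.6] w 47.4 phi 2.998
N 2 row rot [ 0.0018 -0.0023 -0.0019] | travel before rot cm [-0.23 -0.25  2.56] after rot [-0.21 -0.24  2.56]
```

Emit:
play_rows --steps '[{"travel":[-0.06,-0.06,0.64],"rotation":[0.001,-0.001,-0.001],"jaw":0.45},{"travel":[-0.06,-0.06,0.64],"rotation":[0.001,-0.001,-0.001],"jaw":0.45},{"travel":[-0.06,-0.06,0.64],"rotation":[0.001,-0.001,-0.001],"jaw":0.45},{"travel":[-0.05,-0.06,0.64],"rotation":[0,0,0],"jaw":0.45},{"travel":[0,0,0],"rotation":[0,0,0],"jaw":0.45}]'

```text
t: 10.13
ee_pos: [501.5, 123.2, 79.9]
tool_rot: [-3.026, -0.052, -0.583]
wrist_force: [0.2, 0.4, -1.2]
grip_width: 47.0
grasp_force: 0.0
```

```bash
python3 - <<'E'
from next import *
nxt((0,0,17),0,0,np.pi-.14,1)
E
```

```text
t 10.1333 q [-0.21  0.57 -0.15  2.28  2.16  0.16  2.29] slope [-0.3  0.5 17. ] w 47.0 phi 3.001
N 1 row rot [ 0.0001 -0.0012 -0.0001] | travel before rot cm [0.04 0.04 0.  ] after rot [0.04 0.04 0.  ]
```

Emit:
play_rows --steps '[{"travel":[0.04,0.04,0],"rotation":[0,0,0],"jaw":1},{"travel":[0,0,0],"rotation":[0,0,0],"jaw":1},{"travel":[0,0,0],"rotation":[0,0,0],"jaw":1},{"travel":[0,0,0],"rotation":[0,0,0],"jaw":1},{"travel":[0,0,0],"rotation":[0,0,0],"jaw":1},{"travel":[0,0,0],"rotation":[0,0,0],"jaw":1},{"travel":[0,0,0],"rotation":[0,0,0],"jaw":1},{"travel":[0,0,0],"rotation":[0,0,0],"jaw":1}]' --grip_force 80

```text
t: 10.8
ee_pos: [502.0, 122.8, 81.3]
tool_rot: [-3.025, -0.052, -0.586]
wrist_force: [-2.5, -0.6, 5.9]
grip_width: 14.8
grasp_force: 78.0
```

Emit:
play_rows --steps '[{"travel":[0,0,0],"rotation":[0,0,0.05],"jaw":1},{"travel":[0,0,0],"rotation":[0,0,0.1],"jaw":1},{"travel":[0,0,0],"rotation":[0,0,0.1],"jaw":1},{"travel":[0,0,0],"rotation":[0,0,0.1],"jaw":1},{"travel":[0,0,0],"rotation":[0,0,0.1],"jaw":1}]'

```text
t: 11.22
ee_pos: [502.0, 122.9, 81.3]
tool_rot: [-2.884, 0.614, -0.537]
wrist_force: [-3.0, -1.1, 5.0]
grip_width: 14.6
grasp_force: 78.3
```

```bash
python3 - <<'E'
from next import *
nxt((0,0,17),0,0,np.pi-.14-.45,1);s=state();print(s['wrist_force'],s['moment'],s['moment']@nv,s['grasp_force'])
E
```

```text
t 11.2167 q [-0.14  0.57 -0.25  2.28  1.99  0.21  2.01] slope [ 0.7  0.1 18.2] w 14.6 phi 2.548
N 1 row rot [-0.0016 -0.0031 -0.004 ] | travel before rot cm [-0.05  0.05  0.12] after rot [-0.05  0.05  0.12]
[-2.98687058 -1.06024075  5.03346897] [-0.18413826  0.35196221 -0.00450295] 0.04086133617712831 78.25822591781616
```

Emit:
play_rows --steps '[{"travel":[0,0,0],"rotation":[0,0,0.1],"jaw":1},{"travel":[0,0,0],"rotation":[0,0,0.1],"jaw":1},{"travel":[0,0,0],"rotation":[0,0,0.1],"jaw":1},{"travel":[0,0,0],"rotation":[0,0,0.1],"jaw":1},{"travel":[0,0,0],"rotation":[0,0,0.1],"jaw":1},{"travel":[0,0,0],"rotation":[0,0,0.1],"jaw":1},{"travel":[0,0,0],"rotation":[0,0,0.1],"jaw":1},{"travel":[0,0,0],"rotation":[0,0,0.1],"jaw":1},{"travel":[0,0,0],"rotation":[0,0,0.1],"jaw":1},{"travel":[0,0,0],"rotation":[0,0,0.1],"jaw":1}]'

```text
t: 12.05
ee_pos: [502.1, 122.9, 81.4]
tool_rot: [-2.14, 1.838, -0.351]
wrist_force: [-1.6, -0.7, 6.1]
grip_width: 15.1
grasp_force: 78.3
```

```bash
cat > chk.py <<'E'
from next import *
import sys
nxt((.7,.1,18),0,0,float(sys.argv[1]),1);s=state();print(s['wrist_force'].round(1),s['moment'].round(2),'Mz',s['moment']@nv,s['grasp_force'])
E
python3 chk.py 1.55
```

```text
t 12.05 q [ 0.04  0.61 -0.51  2.28  1.8   0.36  1.21] slope [ 0.7  0.1 18.2] w 15.1 phi 1.548
N 1 row rot [-0.0036 -0.0004 -0.0025] | travel before rot cm [0.   0.   0.02] after rot [0.   0.   0.02]
[-1.6 -0.7  6.1] [-0.16  0.41  0.03] Mz 0.061408901405395046 78.29708933830261
```

Emit:
play_rows --steps '[{"travel":[0,0,0],"rotation":[0,0,0.1],"jaw":1},{"travel":[0,0,0],"rotation":[0,0,0.1],"jaw":1},{"travel":[0,0,0],"rotation":[0,0,0.1],"jaw":1},{"travel":[0,0,0],"rotation":[0,0,0.1],"jaw":1},{"travel":[0,0,0],"rotation":[0,0,0.1],"jaw":1},{"travel":[0,0,0],"rotation":[0,0,0.1],"jaw":1},{"travel":[0,0,0],"rotation":[0,0,0.1],"jaw":1},{"travel":[0,0,0],"rotation":[0,0,0.1],"jaw":1},{"travel":[0,0,0],"rotation":[0,0,0.1],"jaw":1},{"travel":[0,0,0],"rotation":[0,0,0.1],"jaw":1}]'

```text
t: 12.88
ee_pos: [502.1, 122.9, 81.4]
tool_rot: [-0.975, 2.581, -0.101]
wrist_force: [-2.6, -0.6, 5.9]
grip_width: 14.7
grasp_force: 78.3
```

```bash
python3 chk.py 0.55
```

```text
t 12.8833 q [ 0.16  0.66 -0.7   2.27  1.74  0.48  0.29] slope [ 0.8  0.1 18.2] w 14.7 phi 0.548
N 1 row rot [-0.0025  0.0028 -0.0024] | travel before rot cm [0.01 0.   0.02] after rot [0.01 0.   0.02]
[-2.6 -0.6  5.9] [-0.24  0.47  0.01] Mz 0.07021244723996013 78.34972858428955
```

Emit:
play_rows --steps '[{"travel":[0,0,0],"rotation":[0,0,0.08],"jaw":1},{"travel":[0,0,0],"rotation":[0,0,0.08],"jaw":1},{"travel":[0,0,0],"rotation":[0,0,0.08],"jaw":1},{"travel":[0,0,0],"rotation":[0,0,0.08],"jaw":1},{"travel":[0,0,0],"rotation":[0,0,0.08],"jaw":1}]' --grip_force 110

```text
t: 13.3
ee_pos: [502.1, 122.9, 81.4]
tool_rot: [-0.445, 2.717, 0.005]
wrist_force: [-2.5, -1.8, 7.1]
grip_width: 14.7
grasp_force: 107.6
```

```bash
python3 chk.py 0.15
```

```text
t 13.3 q [ 0.2   0.68 -0.76  2.27  1.73  0.52 -0.09] slope [ 0.8  0.1 18.3] w 14.7 phi 0.15
N 1 row rot [-0.0014  0.0038  0.0005] | travel before rot cm [0.01 0.   0.03] after rot [0.01 0.   0.03]
[-2.5 -1.8  7.1] [-0.4   0.38  0.23] Mz 0.3381744989413539 107.56590127944946
```

Emit:
play_rows --steps '[{"travel":[0,0,0],"rotation":[0,0,0.04],"jaw":1},{"travel":[0,0,0],"rotation":[0,0,0.04],"jaw":1},{"travel":[0,0,0],"rotation":[0,0,0.04],"jaw":1},{"travel":[0,0,0],"rotation":[0,0,0.04],"jaw":1}]'

```text
t: 13.63
ee_pos: [502.1, 122.9, 81.4]
tool_rot: [-0.229, 2.745, 0.048]
wrist_force: [-4.2, -1.2, 7.2]
grip_width: 14.5
grasp_force: 107.6
```

```bash
python3 chk.py -0.01
```

```text
t 13.6333 q [ 0.21  0.68 -0.78  2.27  1.72  0.53 -0.24] slope [ 0.8  0.1 18.2] w 14.5 phi -0.008
N 1 row rot [-0.0008  0.004   0.0024] | travel before rot cm [0.01 0.   0.02] after rot [0.01 0.   0.02]
[-4.2 -1.2  7.2] [-0.44  0.39  0.21] Mz 0.3331125028449497 107.58142590522766
```

Emit:
play_rows --steps '[{"travel":[0,0,0],"rotation":[0,0,0.04],"jaw":1},{"travel":[0,0,0],"rotation":[0,0,0.04],"jaw":1}]'

```text
t: 13.8
ee_pos: [502.1, 122.9, 81.5]
tool_rot: [-0.133, 2.751, 0.067]
wrist_force: [-2.6, -2.3, 7.2]
grip_width: 14.8
grasp_force: 114.8
```

```bash
python3 chk.py -0.09
```

```text
t 13.8 q [ 0.22  0.69 -0.79  2.27  1.72  0.54 -0.32] slope [ 0.8  0.1 18.3] w 14.8 phi -0.078
N 1 row rot [-0.0007  0.0055  0.0122] | travel before rot cm [ 0.01 -0.    0.03] after rot [ 0.01 -0.    0.03]
[-2.6 -2.3  7.2] [-1.52  0.26  2.01] Mz 2.4122882159208836 114.79764610776328
```

Emit:
play_rows --steps '[{"travel":[0,0,0],"rotation":[0,0,0.01],"jaw":1},{"travel":[0,0,0],"rotation":[0,0,0],"jaw":1},{"travel":[0,0,0],"rotation":[0,0,0],"jaw":0.5},{"travel":[0,0,0],"rotation":[0,0,0],"jaw":0.5},{"travel":[0,0,0],"rotation":[0,0,0],"jaw":0.5},{"travel":[0,0,0],"rotation":[0,0,0],"jaw":0.5},{"travel":[0,0,0],"rotation":[0,0,0],"jaw":0.5},{"travel":[0,0,0],"rotation":[0,0,0],"jaw":0.5}]'

```text
t: 14.47
ee_pos: [502.0, 122.8, 80.7]
tool_rot: [-0.104, 2.756, 0.073]
wrist_force: [0.0, -0.3, -0.8]
grip_width: 42.8
grasp_force: 0.0
```

```bash
python3 - <<'E'
from next import *
nxt((0.5,0.1,120),0,0,-.09,1)
q=state()['joint_positions']; run(q,[((.5,.1,h),0,0,-.09) for h in(40,60,80,100,120)])
E
```

```text
t 14.4667 q [ 0.22  0.69 -0.79  2.27  1.72  0.54 -0.33] slope [ 0.4  0.  17.6] w 42.8 phi -0.099
N 1 row rot [ 0.0001  0.0022 -0.0091] | travel before rot cm [-3.000e-02  1.000e-02 -1.024e+01] after rot [-1.000e-02  1.000e-02 -1.024e+01]
(0.5, 0.1, 40) 0 0 -0.09 1 [ 0.24  0.64 -0.8   2.29  1.66  0.5  -0.23] err 0.0 0.0 f [-0.068  0.473 -0.879]
(0.5, 0.1, 60) 0 0 -0.09 1 [ 0.25  0.58 -0.81  2.29  1.56  0.47 -0.15] err 0.0 0.0 f [-0.026  0.455 -0.89 ]
(0.5, 0.1, 80) 0 0 -0.09 1 [ 0.28  0.53 -0.83  2.29  1.45  0.46 -0.05] err 0.0 0.0 f [ 0.019  0.443 -0.896]
(0.5, 0.1, 100) 0 0 -0.09 1 [ 0.31  0.49 -0.87  2.29  1.33  0.46  0.06] err 0.0 0.0 f [ 0.066  0.437 -0.897]
(0.5, 0.1, 120) 0 0 -0.09 1 [ 0.36  0.44 -0.93  2.28  1.21  0.47  0.17] err 0.0 0.0 f [ 0.115  0.436 -0.893]
```

Retreat along the axis and check.

Emit:
play_rows --steps '[{"travel":[0,0,-0.7],"rotation":[0,0,0],"jaw":0.5},{"travel":[0,0,-1.0],"rotation":[0,0,0],"jaw":0.5},{"travel":[0,0,-1.0],"rotation":[0,0,0],"jaw":0.5},{"travel":[0,0,-1.0],"rotation":[0,0,0],"jaw":0.5},{"travel":[0,0,-1.0],"rotation":[0,0,0],"jaw":0.5},{"travel":[0,0,-1.2],"rotation":[0,0,0],"jaw":0.5},{"travel":[0,0,-1.2],"rotation":[0,0,0],"jaw":0.5},{"travel":[0,0,-1.2],"rotation":[0,0,0],"jaw":0.5},{"travel":[0,0,-1.2],"rotation":[0,0,0],"jaw":0.5},{"travel":[0,0,0],"rotation":[0,0,0],"jaw":0.5}]'

```text
t: 15.3
ee_pos: [466.8, 117.1, 170.4]
tool_rot: [-0.105, 2.753, 0.074]
wrist_force: [0.8, -0.8, 0.1]
grip_width: 42.3
grasp_force: 0.0
```

```bash
python3 - <<'E'
from next import *
nxt((0.5,0.1,115),0,0,-.09,1)
p,d=imaging.capture('wrist'); W=cloud('wrist',d)
u,v=proj('wrist',AX+10*nv-20*sx).astype(int);print(u,v)
c=p[max(v-75,0):v+75,max(u-100,0):u+100,::-1]; cv2.imwrite('pics/w3.png',cv2.resize(c,None,fx=4,fy=4,interpolation=cv2.INTER_CUBIC))
C=(W-AX)@M.T
m=(d>0)&(C[...,2]>44)&(C[...,2]<60)&(np.hypot(C[...,0],C[...,1])<42)&(p.max(2)<90)
q=C[m];print(len(q),cv2.minAreaRect(q[:,:2].astype(np.float32)))
for n,a,r in(('lug',0,36),('rib home',.21,35)):
    P=AX-5.5*nv+14*nv-r*(np.cos(a)*sx+np.sin(a)*by); print(n,((proj('wrist',P)-[max(u-100,0),max(v-75,0)])*4).round())
E
```

```text
t 15.3 q [ 0.32  0.45 -0.89  2.27  1.24  0.48  0.09] slope [  0.9   0.5 114.1] w 42.3 phi -0.098
N 1 row rot [ 0.0003  0.0053 -0.0082] | travel before rot cm [ 0.04 -0.04 -0.09] after rot [ 0.04 -0.04 -0.09]
315 211
1900 ((-1.0989265441894531, -0.5834217071533203), (15.929411888122559, 67.45406341552734), 89.4525375366211)
lug [393. 219.]
rib home [355. 232.]
```

View pics/w3.png

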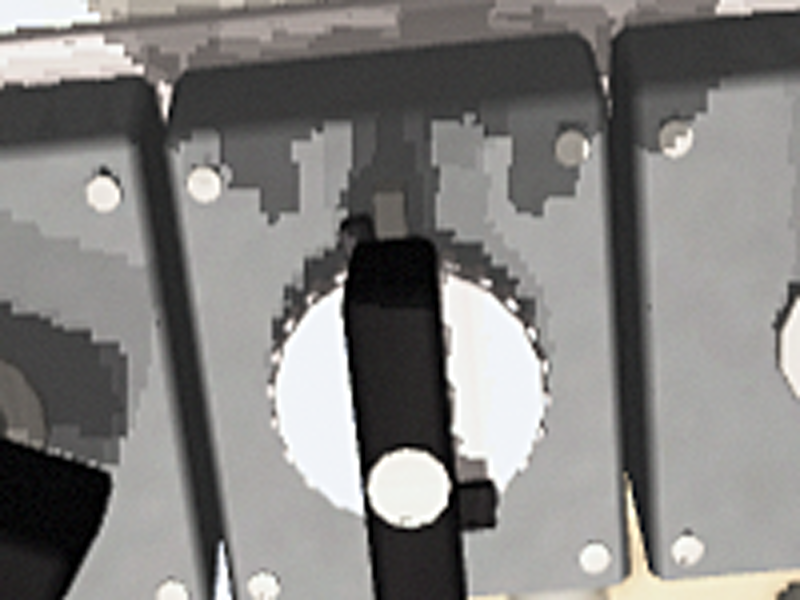

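```bash
python3 - <<'E'
from next import *
nxt((0.3,0,18),0,0,-.02,1)
E
```

```text
t 15.35 q [ 0.32  0.46 -0.89  2.27  1.24  0.48  0.09] slope [7.000e-01 1.000e-01 1.133e+02] w 43.0 phi -0.099
N 1 row rot [-0.0003  0.0045 -0.0789] | travel before rot cm [ 0.08 -0.01  9.53] after rot [ 0.04 -0.01  9.53]
```

Emit:
play_rows --steps '[{"travel":[0.04,0,1.2],"rotation":[0,0.004,-0.04],"jaw":0.5},{"travel":[0,0,1.2],"rotation":[0,0,-0.039],"jaw":0.5},{"travel":[0,0,1.2],"rotation":[0,0,0],"jaw":0.5},{"travel":[0,0,1.2],"rotation":[0,0,0],"jaw":0.5},{"travel":[0,0,1.2],"rotation":[0,0,0],"jaw":0.5},{"travel":[0,0,1.2],"rotation":[0,0,0],"jaw":0.5},{"travel":[0,0,1.2],"rotation":[0,0,0],"jaw":0.5},{"travel":[0,0,1.1],"rotation":[0,0,0],"jaw":0.5},{"travel":[0,0,0],"rotation":[0,0,0],"jaw":0.5}]'

```text
t: 16.1
ee_pos: [501.1, 122.5, 77.8]
tool_rot: [-0.213, 2.756, 0.052]
wrist_force: [-0.1, -1.0, -0.6]
grip_width: 42.7
grasp_force: 0.0
```

```bash
python3 chk.py -0.02
```

```text
t 16.1 q [ 0.21  0.69 -0.77  2.27  1.72  0.53 -0.25] slope [-1.6 -0.1 15.3] w 42.7 phi -0.02
N 1 row rot [ 0.0002 -0.0054 -0.0004] | travel before rot cm [-0.22  0.03 -0.27] after rot [-0.22  0.03 -0.27]
[-0.1 -1.  -0.6] [-0.05  0.37 -0.01] Mz -0.01584466374812417 0.0
```

Emit:
play_rows --steps '[{"travel":[0,0,0],"rotation":[0,0,0],"jaw":1},{"travel":[0,0,0],"rotation":[0,0,0],"jaw":1},{"travel":[0,0,0],"rotation":[0,0,0],"jaw":1},{"travel":[0,0,0],"rotation":[0,0,0],"jaw":1},{"travel":[0,0,0],"rotation":[0,0,0],"jaw":1},{"travel":[0,0,0],"rotation":[0,0,0],"jaw":1},{"travel":[0,0,0],"rotation":[0,0,0],"jaw":1}]' --grip_force 80

```text
t: 16.68
ee_pos: [501.1, 122.8, 80.8]
tool_rot: [-0.215, 2.752, 0.052]
wrist_force: [-1.5, -0.8, 1.1]
grip_width: 14.8
grasp_force: 78.2
```

```bash
python3 chk.py -0.02
```

```text
t 16.6833 q [ 0.21  0.68 -0.77  2.27  1.71  0.53 -0.25] slope [-0.4  0.2 18. ] w 14.8 phi -0.018
N 1 row rot [ 0.     -0.0012  0.0016] | travel before rot cm [-0.11 -0.    0.  ] after rot [-0.11 -0.    0.  ]
[-1.5 -0.8  1.1] [-0.3   0.57  0.33] Mz 0.38155801478191165 78.2312536239624
```

Emit:
play_rows --steps '[{"travel":[0,0,0],"rotation":[0,0,0.02],"jaw":1},{"travel":[0,0,0],"rotation":[0,0,0],"jaw":1}]'

```text
t: 16.85
ee_pos: [501.1, 122.8, 80.8]
tool_rot: [-0.19, 2.753, 0.056]
wrist_force: [-1.5, -0.6, 0.9]
grip_width: 14.9
grasp_force: 79.8
```

```bash
python3 chk.py -0.04
```

```text
t 16.85 q [ 0.21  0.68 -0.78  2.27  1.71  0.53 -0.27] slope [-0.4  0.2 18. ] w 14.9 phi -0.037
N 1 row rot [-0.0002 -0.0008  0.0031] | travel before rot cm [-0.11 -0.   -0.  ] after rot [-0.11 -0.   -0.  ]
[-1.5 -0.6  0.9] [-0.63  0.58  0.77] Mz 0.9115766160768742 79.78763937950134
```

Emit:
play_rows --steps '[{"travel":[0,0,0],"rotation":[0,0,0.02],"jaw":1},{"travel":[0,0,0],"rotation":[0,0,0],"jaw":1},{"travel":[0,0,0],"rotation":[0,0,0],"jaw":0.5},{"travel":[0,0,0],"rotation":[0,0,0],"jaw":0.5},{"travel":[0,0,0],"rotation":[0,0,0],"jaw":0.5},{"travel":[0,0,0],"rotation":[0,0,0],"jaw":0.5},{"travel":[0,0,0],"rotation":[0,0,0],"jaw":0.5},{"travel":[0,0,0],"rotation":[0,0,0],"jaw":0.5},{"travel":[0,0,-0.7],"rotation":[0,0,0],"jaw":0.5},{"travel":[0,0,-1.2],"rotation":[0,0,0],"jaw":0.5},{"travel":[0,0,-1.2],"rotation":[0,0,0],"jaw":0.5},{"travel":[0,0,-1.2],"rotation":[0,0,0],"jaw":0.5},{"travel":[0,0,-1.2],"rotation":[0,0,0],"jaw":0.5},{"travel":[0,0,-1.2],"rotation":[0,0,0],"jaw":0.5},{"travel":[0,0,-1.2],"rotation":[0,0,0],"jaw":0.5},{"travel":[0,0,-1.2],"rotation":[0,0,0],"jaw":0.5},{"travel":[0,0,0],"rotation":[0,0,0],"jaw":0.5},{"travel":[0,0,0],"rotation":[0,0,0],"jaw":0.5}]'

```text
t: 18.35
ee_pos: [468.1, 116.8, 165.3]
tool_rot: [-0.158, 2.755, 0.062]
wrist_force: [-0.1, -0.3, -0.4]
grip_width: 42.7
grasp_force: 0.0
```

```bash
python3 - <<'E'
from next import *
p,d=imaging.capture('wrist'); W=cloud('wrist',d); C=(W-AX)@M.T
m=(d>0)&(C[...,2]>44)&(C[...,2]<60)&(np.hypot(C[...,0],C[...,1])<42)&(p.max(2)<90)
q=C[m];print(len(q),cv2.minAreaRect(q[:,:2].astype(np.float32)))
imaging.capture('scene')
for k in('jar','beaker','vial'):print(k,[(round(r['p'],2),r['centre']) for r in look_for('scene',k)[:1]])
print(arm.sign_off())
E
```

```text
1973 ((-1.1196517944335938, -0.30908966064453125), (15.91463565826416, 67.48359680175781), 89.66853332519531)
jar []
beaker [(0.78, [385.5, 326.7])]
vial [(0.7, [318.1, 237.0])]
the job is handed in; nothing more can be done
None
```

The valve is closed as far as I can measure: the bar turned clockwise in one grip until it carried the drum to its stop (rib beside the index lug in the wrist picture), a second grip met the stop at once, and the bar is released; I touched no other handle, jar, beaker or vial that I know of, though the last scene look did not find the jar; the job was handed in at about 18 s, with no verdict returned.

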